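# Find the full colour tin on the glassblower's bench

## Robot

A 6-joint arm with a two-finger parallel gripper is mounted at the origin on the work surface. World frame = base frame: x ahead of the robot, y to its left, z up, the work surface at z = 0. Lengths are in m, angles in degrees, forces in N, time in s.
With the tool pointing down it reaches from about 0.35 to 0.875 m from the base axis. Payload 4.2 kg.
Tool frame: the origin (TCP) lies midway between the tips of the shut fingers; the grasp point (between the pads) lies 19 mm behind it; y points along the fingers, z is the direction in which the jaws open and shut, and the axes are right-handed (so a half turn about y gives the same grasp; the last joint's range is limited). The gripper opens to 87 mm and grips with 3 to 60 N. Pads are 19 mm wide; open, the fingers measure 117 mm over their backs; the gripper's body (75 mm by 190 mm) begins 51 mm behind the grasp point.
Start: joints at [83.973, 22.042, 0.453, 0, -68.411, -14.817], TCP at [0.222, 0.584, 0.223] pointing down, gripper open.
Joint ranges: [-179.83, 179.83], [-69.29, 118.12], [-61.27, 80.66], [-181.25, 117.63], [-171.15, -9.14], [-177.46, 177.46]. Speed limits (degrees/s): [159.86, 159.86, 180, 180, 180, 180].

## Interface

Orientations are given as [roll, pitch, yaw] about the fixed x, y, z axes, in that order (R = Rz(yaw) Ry(pitch) Rx(roll)).
In Python, from workcell import env gives the robot as it stands. The module is installed in compiled form; this text tells all that it offers. Calls block until the motion is done:
- env.goto(position, orientation): joint-space move of the TCP to a pose.
- env.move_straight(position, rotation=None, rate=0.15, force_limit=None): straight line of the TCP; rotation=None keeps the orientation; rate is the mean speed in m/s. With force_limit (N) it stops when the force on the tool has changed by that much, and returns True; else False.
- env.set_joints(angles): joint-space move.
- env.gripper_to(opening, grasp_force=None): opening from 0.0 (shut) to 1.0 (fully open); grasp_force is the grip in N (None keeps the last); returns when the fingers have stopped.
- env.dwell(seconds).
- env.inverse_kinematics(position, orientation): joint angles nearest the present ones, or None.
- env.read_state(): the state.
- env.grab_frame(name): name is "side" or "top" or "wrist"; returns a dict with "image" (420x560x3 uint8, blue, green, red), "fx", "fy", "cx", "cy" (pixels), "position" and "orientation" of the camera in the world. Camera axes: x right, y up, looking along -z (the intrinsics and any distortion apply to the point x, -y, -z); pixel columns grow to the right and rows downward; lengths in m; the calibration is good to about 2 mm. A picture is of the moment at which its call begins. There is no depth.
A pose or a line that the arm cannot do raises env.Unreachable and nothing moves.
- env.close_job(): hands the job in, once; it reports no verdict.
Trained networks look in a picture, given as the dict that the camera call returned (one of the last four; its "shot" number tells which), for a name from the list of things; names that differ only in an ending like _2 or _b are one class to them, and where a whole thing is asked for, a point or a joint stands for the part that bears it (a point fixed in the world has none). Each returns a list of dicts, best first, with "score" (0 to 1); they miss things now and then, are a little off and sometimes report something else, mostly with a low value. They report only what shows in the picture. A call takes as long as a camera call. They do not tell look-alikes from the thing itself.
- env.search_frame(picture, thing): "xyz" ([x, y, z] in m, in world coordinates, good to about 4 mm: the middle of the surface that is visible of it).
- env.trace(picture, thing): "mask" (420x560 bool, what is visible of it).
The state is a dict: "clock": time; "joint_positions": joint angles; "qvel": joint speeds; "joint_torque": joint torques, N m; "position": TCP position; "tool_rot": TCP orientation; "force": force on the tool from outside, world axes, zero at the start; "wrist_torque": the same for the moment, N m; "opening": opening from 0.0 (shut) to 1.0 (fully open).
Only numpy, scipy, OpenCV 4.12 (cv2) and the standard library are available. Lean on these libraries where they do the work, as an engineer would, in place of code of your own. Each camera call takes 0.05 s, during which the arm holds its last target. There are 200 camera calls.

## Task

Three identical closed tins of glass colour stand on the bench: one is full, two are empty, and only their weight tells which. Lift them to feel which is which, then stand the full tin in the yellow tray and both empty tins in the blue crate, flat on the floor of each. Keep the tins upright, set them down gently without dropping them, and leave the other things on the bench where they are.

Things in the scene. Friction and masses are not known exactly. Their poses are not given: they have to be found in the camera images.
- tin_a_center (a point): Centre (half-way up, 45 mm above its underside) of one of three identical closed rectangular tins, plain metal with a green lid glued shut: 96 mm long (its x), 56 mm wide (its y; 58 mm over the lid's thin rim, the top 14 mm), 90 mm high (its z, up). One of the three tins, any of them, is full and weighs 0.60 to 0.78 kg; the other two are empty and weigh 0.16 to 0.20 kg. Nothing on the outside or in the names tells which; only the weight when lifted does.
- tin_b_center (a point): Centre (half-way up, 45 mm above its underside) of one of three identical closed rectangular tins, plain metal with a green lid glued shut: 96 mm long (its x), 56 mm wide (its y; 58 mm over the lid's thin rim, the top 14 mm), 90 mm high (its z, up). One of the three tins, any of them, is full and weighs 0.60 to 0.78 kg; the other two are empty and weigh 0.16 to 0.20 kg. Nothing on the outside or in the names tells which; only the weight when lifted does.
- tin_c_center (a point): Centre (half-way up, 45 mm above its underside) of one of three identical closed rectangular tins, plain metal with a green lid glued shut: 96 mm long (its x), 56 mm wide (its y; 58 mm over the lid's thin rim, the top 14 mm), 90 mm high (its z, up). One of the three tins, any of them, is full and weighs 0.60 to 0.78 kg; the other two are empty and weigh 0.16 to 0.20 kg. Nothing on the outside or in the names tells which; only the weight when lifted does.
- full_tray: Shallow open yellow tray for the full tin, fixed to the bench, 280 mm (its x) by 170 mm (its y) outside, 30 mm high, walls and floor 5 mm thick. Origin: centre of its underside, at bench height; z up. It may stand on either side.
- empty_crate: Shallow open blue crate for the two empty tins, fixed to the bench, 280 mm (its x) by 170 mm (its y) outside, 30 mm high, walls and floor 5 mm thick. Origin: centre of its underside, at bench height; z up. It may stand on either side. Both tins fit end to end along its x, centres 65 mm either side of the middle.
- jar_amber: Bystander, loose, to be left alone: squat amber glass jar with yellow cap, 56 mm across, 85 mm high. Origin: centre of its underside.
- jar_green: Bystander, loose, to be left alone: squat green glass jar with black cap, 56 mm across, 85 mm high. Origin: centre of its underside.
- vase: Bystander, loose, to be left alone: amber glass vase, 88 mm across, 150 mm high. Origin: centre of its underside.
- paddle: Bystander, loose, to be left alone: flat pale wooden paddle with a dark handle to its +y, 90 x 245 mm overall, 14 mm thick. Origin: at bench level, under the middle of the blade.
- wood_block: Bystander, loose, to be left alone: dark wooden shaping block, 70 x 80 x 50 mm. Origin: centre of its underside.
- jacks: Bystander, loose, to be left alone: spring-steel jacks (a hairpin of 12 mm bar) lying flat among the tins, 188 mm long (its x), 44 mm wide, 12 mm high. Origin: centre of its underside.
Things that resemble listed ones, but are neither listed nor needed, are in the scene too. Leave any purple look-alike of the part that bears tin_b_center alone.

How it is judged:
By the outcome, as a careful person would: the job done as asked, in the order asked, and still so for the second after the job is handed in, with the robot touching nothing.
It also fails if it takes over 72 s, if anything falls off the work surface, if the arm or the gripper's body presses on something with over 40 N, if the wrist force passes 120 N, or if a joint passes its speed limit or range.

## Working session

There is one attempt and no reset: what is moved stays moved. The work goes in short steps, each a Python script; the robot and the scene stay as the last script left them, time stands still between calls to the robot, and variables do not carry over. Pictures are saved under pics/ and viewed, about 8 in all and at most 12, crops included, and the job is handed in when it is done.

```bash
mkdir -p pics; ls
python3 - <<'E'
from workcell import env
import cv2,numpy as np
for n in ["top","side"]:
    f=env.grab_frame(n); cv2.imwrite(f"pics/{n}0.png",f["image"])
    print({k:v for k,v in f.items() if k!="image"})
    for t in ["tin_a_center","full_tray","empty_crate","jacks","jar_amber","jar_green","vase","paddle","wood_block"]:
        for r in env.search_frame(f,t): print(n,t,np.round(r["xyz"],3),round(r["score"],2))
print(env.read_state())
E
```

```text
pics
{'fx': 490.2610283287029, 'fy': 490.2610283287029, 'cx': 281.7040961514791, 'cy': 213.37058504738755, 'position': array([ 0.34849181, -0.00959027,  1.19716528]), 'orientation': array([  9.28789134,  -1.07861924, -88.37756754]), 'shot': 1}
top tin_a_center [0.454 0.104 0.092] 0.58
top tin_a_center [0.624 0.167 0.082] 0.26
top full_tray [ 0.508 -0.366  0.008] 0.75
top empty_crate [0.528 0.351 0.003] 0.96
top jacks [ 0.465 -0.002  0.011] 0.73
top jacks [0.527 0.346 0.006] 0.54
top jar_amber [ 0.6   -0.155  0.082] 0.63
top jar_green [0.625 0.168 0.083] 0.82
top jar_green [ 0.6   -0.157  0.083] 0.26
top vase [ 0.735 -0.231  0.108] 0.66
top paddle [0.797 0.132 0.014] 0.95
top paddle [ 0.483 -0.081  0.093] 0.37
top wood_block [ 0.784 -0.093  0.053] 0.85
top wood_block [ 0.628 -0.028  0.087] 0.43
{'fx': 446.64237373102867, 'fy': 446.64237373102867, 'cx': 286.84155197166893, 'cy': 197.85142601815113, 'position': array([ 0.02753558, -0.8629649 ,  0.81205112]), 'orientation': array([ 53.33965758,   1.09053389, -32.31159558]), 'shot': 2}
side tin_a_center [0.447 0.092 0.067] 0.89
side full_
[... 319 characters left out ...]
ock [ 0.779 -0.114  0.045] 0.72
{'clock': 1.0, 'joint_positions': array([ 8.39720711e+01,  2.20414427e+01,  4.52995767e-01, -2.18281255e-03,
       -6.84121407e+01, -1.48168189e+01]), 'qvel': array([ 0.0135659 ,  0.07648495,  0.0853588 , -0.06219642,  0.07880649,
        0.05263862]), 'joint_torque': array([ 2.75254955e-03, -3.90480423e+01,  1.87622112e+01,  4.22434241e+00,
        1.54233829e-02, -1.29919917e-05]), 'position': array([0.2223546 , 0.584079  , 0.22254944]), 'tool_rot': array([-8.99989129e+01, -1.81193075e-03,  1.59154449e+02]), 'force': array([-0.13414929, -0.54593336, -0.04315898]), 'wrist_torque': array([ 0.0241929 , -0.00378437,  0.02349176]), 'opening': 0.9992638964648477}
```

View pics/top0.png

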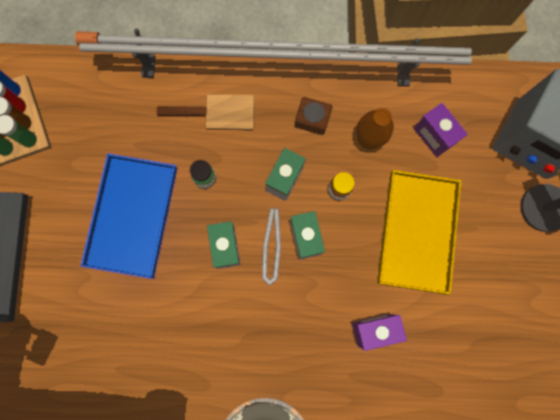

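View pics/side0.png

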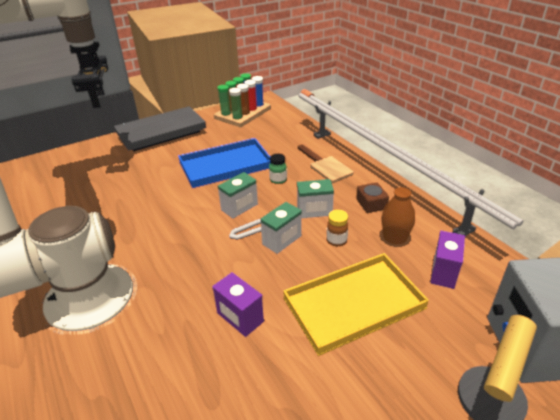

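Candidates in the top view: green-lidded tins at (223,244), (308,234) and (285,172). Purple look-alikes are at (440,130) and (381,332), and must be left alone. The green jar with the black cap at (203,173) is also not a tin. The blue crate is at about (130,215) and the yellow tray at about (420,232). I'll fit the known box shapes to colour masks.

```bash
cat > vis.py <<'E'
import cv2,numpy as np
from scipy.spatial.transform import Rotation as R
from scipy.optimize import minimize
def proj(f,P):
    c=(np.atleast_2d(P)-f["position"])@R.from_euler("xyz",f["orientation"],degrees=True).as_matrix()
    return np.c_[f["cx"]+f["fx"]*c[:,0]/-c[:,2], f["cy"]-f["fy"]*c[:,1]/-c[:,2]]
def box(p,L,W,z0,z1):
    a=np.radians(p[2]); x=np.array([np.cos(a),np.sin(a)]); y=np.array([-x[1],x[0]])
    return np.array([[*(np.array(p[:2])+i*L/2*x+j*W/2*y),z] for i in(-1,1) for j in(-1,1) for z in(z0,z1)])
HUE={"green":((50,60,30),(90,255,255)),"yellow":((20,120,60),(32,255,255)),"blue":((105,120,60),(125,255,255))}
def mask(f,col): return cv2.inRange(cv2.cvtColor(f["image"],cv2.COLOR_BGR2HSV),*HUE[col])
def hull(f,p,d): return cv2.convexHull(proj(f,box(p,*d)).astype(np.float32))
def fit(f,col,p0,d):
    """p=(x,y,yaw): box silhouette against the colour blob nearest p0"""
    m=cv2.morphologyEx(mask(f,col),cv2.MORPH_OPEN,np.ones((3,3)))
    cs=[c for c in cv2.findContours(m,0,2)[0] if cv2.contourArea(c)>150]
    q=proj(f,[*p0[:2],(d[2]+d[3])/2])[0]
    c=min(cs,key=lambda c:np.hypot(*(c.reshape(-1,2).mean(0)-q)))
    B=cv2.convexHull(c).astype(np.float32)
    def cost(p):
        A=hull(f,p,d); i=cv2.intersectConvexConvex(A,B)[0]
        return 1-i/(cv2.contourArea(A)+cv2.contourArea(B)-i+1e-9)
    best=min((minimize(cost,[*p0[:2],y],method="Nelder-Mead",options=dict(initial_simplex=np.array([[*p0[:2],y],[p0[0]+.02,p0[1],y],[p0[0],p0[1]+.02,y],[*p0[:2],y+20]]),maxiter=300)) for y in (p0[2]-60,p0[2]-30,p0[2],p0[2]+30,p0[2]+60)),key=lambda r:r.fun)
    return best.x,best.fun
LID=(.096,.058,.076,.09); TRAY=(.28,.17,0,.03)
E
python3 - <<'E'
from workcell import env
from vis import *
f=env.grab_frame("top"); s=env.grab_frame("side"); g=f["image"].copy(); h=s["image"].copy()
for col,p0,d in [("green",(.454,.104,0),LID),("green",(.48,-.08,0),LID),("green",(.628,-.028,0),LID),("blue",(.52,.35,0),TRAY),("yellow",(.508,-.366,0),TRAY)]:
    p,c=fit(f,col,p0,d); q,e=fit(s,col,p0,d); print(col,"top",p.round(4),round(c,3),"side",q.round(4),round(e,3))
    for im,ff in((g,f),(h,s)): cv2.polylines(im,[hull(ff,p,d).round().astype(int)],True,(255,0,255),1)
cv2.imwrite("pics/fit.png",np.hstack([cv2.resize(g[130:300,70:470],(800,340))]))
E
```

```text
green top [ 0.4568  0.1057 12.3187] 0.076 side [ 0.459   0.1155 11.8465] 0.193
green top [ 0.4847 -0.0847 12.1547] 0.073 side [ 0.4874 -0.0835 21.5611] 0.184
green top [  0.6314  -0.0308 -22.8173] 0.094 side [ 6.32100e-01 -2.70000e-02 -3.32094e+01] 0.199
blue top [ 0.5276  0.3393 -8.191 ] 0.045 side [ 0.5304  0.3491 -7.9194] 0.101
yellow top [ 0.5089 -0.3634 -7.0438] 0.01 side [ 0.5114 -0.3599 -6.9628] 0.031
```

View pics/fit.png

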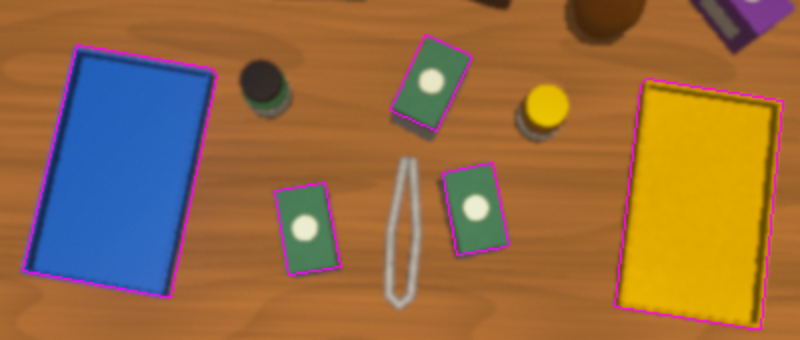

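The overlay hugs all three green lids, the crate and the tray. I'll hover over the first tin, check its pose with the wrist camera, and test both yaw options for every target.

```bash
cat > arm.py <<'E'
from workcell import env
from vis import *
TINS={"l":(.4568,.1057,12.3),"r":(.4847,-.0847,12.2),"f":(.6314,-.0308,-22.8)}
CRATE=(.5276,.3393,-8.2); FULL=(.5089,-.3634,-7.0)
def rot(y): return [-90,0,y]
def yaw_for(p,z):
    j0=env.read_state()["joint_positions"]; o=[]
    for y in (p[2],p[2]+180,p[2]-180):
        j=env.inverse_kinematics([p[0],p[1],z],rot(y))
        if j is not None: o.append((abs(np.array(j)-j0).max(),y))
    return min(o)[1]
def hover(p,z=.2):
    y=yaw_for(p,z); env.goto([p[0],p[1],z],rot(y)); return y
def slot(k): # k metres along the crate's x
    a=np.radians(CRATE[2]); return (CRATE[0]+k*np.cos(a),CRATE[1]+k*np.sin(a),CRATE[2])
E
python3 - <<'E'
from arm import *
t=env.read_state()["clock"]
hover(TINS["l"]); env.dwell(.2)
f=env.grab_frame("wrist"); cv2.imwrite("pics/w0.png",f["image"])
p,c=fit(f,"green",TINS["l"],LID); print(p.round(4),round(c,3))
s=env.read_state(); print(s["clock"]-t,s["joint_positions"].round(),s["force"].round(2),s["position"])
for p in [*TINS.values(),slot(.065),slot(-.065),FULL]:
    for y in(0,180): print([None if (j:=env.inverse_kinematics([*p[:2],z],rot(p[2]+y))) is None else np.round(j).tolist() for z in (.036,.2)])
E
```

```text
[ 0.4575  0.1088 11.1641] 0.033
2.175 [ 33.   8. -23.   0. -60.  69.] [-0.42  0.52  0.26] [0.4568408  0.10618256 0.19995106]
[[33.0, 21.0, -34.0, -0.0, -35.0, -111.0], [33.0, 8.0, -23.0, -0.0, -60.0, -111.0]]
[[33.0, 21.0, -34.0, 0.0, -35.0, 69.0], [33.0, 8.0, -23.0, 0.0, -60.0, 69.0]]
[[9.0, 22.0, -31.0, -0.0, -36.0, -87.0], [9.0, 10.0, -20.0, -0.0, -60.0, -87.0]]
[[9.0, 22.0, -31.0, 0.0, -36.0, 93.0], [9.0, 10.0, -20.0, 0.0, -60.0, 93.0]]
[[12.0, 33.0, -11.0, -0.0, -46.0, -125.0], [12.0, 24.0, -0.0, -0.0, -66.0, -125.0]]
[[12.0, 33.0, -11.0, 0.0, -46.0, 55.0], [12.0, 24.0, -0.0, 0.0, -66.0, 55.0]]
[[43.0, 37.0, -4.0, -0.0, -50.0, -141.0], [43.0, 28.0, 7.0, -0.0, -69.0, -141.0]]
[[43.0, 37.0, -4.0, 0.0, -50.0, 39.0], [43.0, 28.0, 7.0, 0.0, -69.0, 39.0]]
[[53.0, 29.0, -19.0, -0.0, -42.0, -151.0], [53.0, 19.0, -8.0, -0.0, -63.0, -151.0]]
[[53.0, 29.0, -19.0, 0.0, -42.0, 29.0], [53.0, 19.0, -8.0, 0.0, -63.0, 29.0]]
[[-21.0, 32.0, -12.0, -0.0, -46.0, -76.0], [-21.0, 23.0, -1.0, -0.0, -66.0, -76.0]]
[[-21.0, 32.0, -12.0, 0.0, -46.0, 104.0], [-21.0, 23.0, -1.0, 0.0, -66.0, 104.0]]
```

View pics/w0.png

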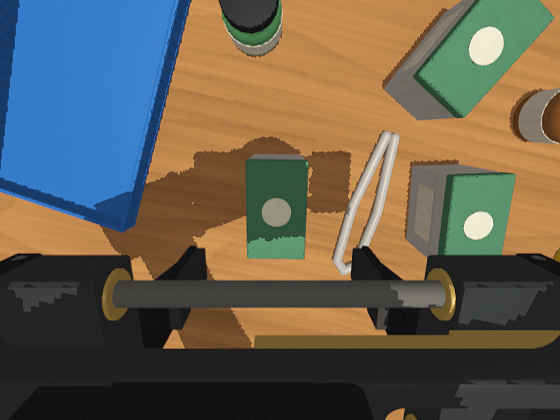

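The wrist view shows the first tin's lid at about (276,207) between the fingers, well clear of the jacks. Its fit agrees with the top view within 3 mm. Next: grip, lift and weigh.

```bash
cat >> arm.py <<'E'
ZG=.033
def fz():
    env.dwell(.3); v=[]
    for _ in range(6): v.append(env.read_state()["force"][2]); env.dwell(.04)
    return np.mean(v)
def look(p):
    """hover over a tin, refine its pose by the wrist camera"""
    hover(p); env.dwell(.15); q,c=fit(env.grab_frame("wrist"),"green",p,LID)
    d=np.hypot(*(q[:2]-p[:2])); print("look",q.round(4),round(c,3),round(d,4))
    assert d<.012 and abs(q[2]-p[2])<6 and c<.12
    return q
def pick(p,dz=.04):
    """grip and lift a tin; returns its weight in N"""
    y=yaw_for(p,.2); env.goto([*p[:2],.13],rot(y)); f0=fz()
    hit=env.move_straight([*p[:2],ZG],rate=.1,force_limit=12)
    assert not hit,"touched"
    env.gripper_to(.5,30); o=env.read_state()["opening"]
    env.move_straight([*p[:2],ZG+dz],rate=.06); w=f0-fz()
    print("opening",round(o,3),"weight N",round(w,2),"t",round(env.read_state()["clock"],1)); return w
def putdown(z):
    """straight down to TCP height z (or contact), release, rise"""
    s=env.read_state(); x,y,h=s["position"]
    env.move_straight([x,y,z+.012],rate=.12)
    hit=env.move_straight([x,y,z-.003],rate=.03,force_limit=4)
    zz=env.read_state()["position"][2]; env.gripper_to(1.0)
    env.move_straight([x,y,zz+.1],rate=.15); print("down",hit,round(zz,4),"t",round(env.read_state()["clock"],1))
E
python3 - <<'E'
from arm import *
p=look(TINS["l"]); w=pick(p); print(env.read_state()["force"],env.read_state()["position"])
E
```

```text
look [ 0.4575  0.1091 10.7399] 0.03 0.0034
opening 0.639 weight N 1.79 t 7.8
[ 0.61532318 -0.25660956 -0.95049229] [0.45747449 0.10907325 0.07294888]
```

1.8 N, so this tin is empty. I'll set it back, since the full one goes first, and feel the next.

Run:
```python
from arm import *
putdown(ZG)
p=look(TINS["r"]); w=pick(p)
if w<3.5:
    putdown(ZG); p=look(TINS["f"]); w=pick(p)
print(w,env.read_state()["force"].round(2))
```

```text
down True 0.033 t 10.2
look [ 0.4862 -0.0834 14.3706] 0.028 0.002
opening 0.636 weight N 6.94 t 15.3
6.944686246438103 [ 0.12 -0.58 -6.9 ]
```

The second tin weighs 6.9 N (0.71 kg), so it is the full one. It goes to the yellow tray.

```bash
cat >> arm.py <<'E'
def carry(p,zf=.005,H=.16):
    """with a tin held: up, over to p, down onto the floor at zf, release"""
    x,y,_=env.read_state()["position"]; env.move_straight([x,y,H],rate=.15)
    env.goto([*p[:2],H],rot(yaw_for(p,H))); env.dwell(.2)
    putdown(ZG+zf)
LIDT=(.096,.058,.081,.095)
E
python3 - <<'E'
from arm import *
carry(FULL)
p=look(TINS["f"])
f=env.grab_frame("top"); cv2.imwrite("pics/top1.png",f["image"]); print(fit(f,"green",FULL,LIDT))
w=pick(p)
E
```

```text
down True 0.0381 t 20.5
look [  0.6323  -0.0295 -25.3921] 0.028 0.0016
(array([ 0.51025732, -0.36009938, -6.86515666]), np.float64(0.16257061062547973))
opening 0.638 weight N 1.39 t 26.2
```

View pics/top1.png

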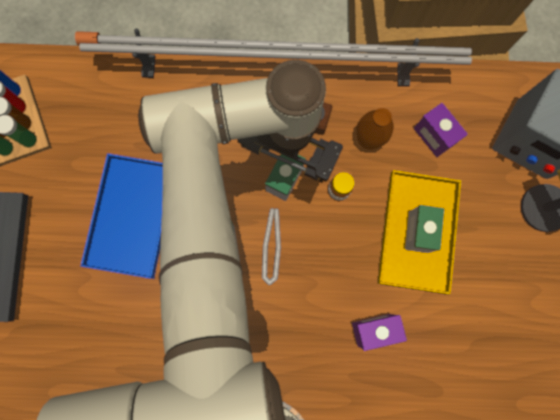

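The full tin stands in the yellow tray (lid at (430,228)) and the jar and vase are unmoved. The third tin reads 1.4 N, so it is empty. Both empties go to the crate.

Run:
```python
from arm import *
carry(slot(.065))
p=look(TINS["l"]); w=pick(p); assert w<3.5
carry(slot(-.065))
s=env.read_state(); env.move_straight([*s["position"][:2],.25],rate=.15)
env.goto([.45,.0,.35],rot(yaw_for((.45,0,0),.35)))
print(env.read_state()["clock"],env.read_state()["force"])
a=env.grab_frame("side"); cv2.imwrite("pics/side2.png",a["image"])
b=env.grab_frame("top"); cv2.imwrite("pics/top2.png",b["image"])
for q in (slot(.065),slot(-.065)): print(np.round(q,4),fit(b,"green",q,LIDT),fit(a,"green",q,LIDT))
```

```text
down True 0.038 t 31.6
look [ 0.4575  0.1093 12.3015] 0.036 0.0036
opening 0.643 weight N 1.93 t 36.9
down True 0.038 t 42.0
44.2167 [-0.79225897  0.12769438  0.4108352 ]
[ 0.5919  0.33   -8.2   ] (array([ 0.5919593 ,  0.32531335, -7.82219777]), np.float64(0.09356351240108118)) (array([  0.5913253 ,   0.33048149, -23.20221557]), np.float64(0.2590467306529196))
[ 0.4633  0.3486 -8.2   ] (array([  0.46326454,   0.34857088, -68.2       ]), np.float64(1.0)) (array([  0.4645051 ,   0.35140883, -17.65894964]), np.float64(0.24697193978031917))
```

View pics/top2.png

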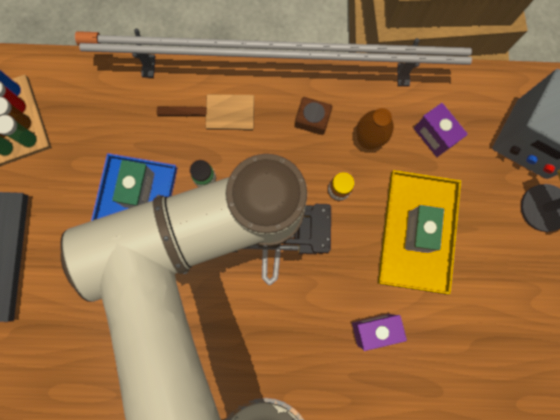

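View pics/side2.png

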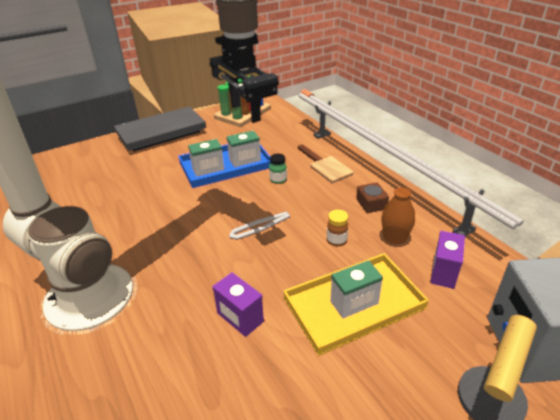

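The side view shows both empties upright in the blue crate at (206,157) and (244,148) and the full tin upright in the yellow tray at (356,288). Jacks, jars, vase, paddle and block are unmoved, and the arm is clear of everything. Handing in.

```bash
python3 -c "
from workcell import env
env.dwell(.3);print(env.close_job())"
```

```text
the job is handed in; nothing more can be done
None
```

The job is handed in. The full tin stands in the yellow tray and both empty tins stand in the blue crate. The last pictures were taken at about 44 s of the allowed 72 s.

- **Weighing:** the left tin read 1.8 N, then 1.9 N on its second lift. The right tin read 6.9 N (about 0.71 kg), so it is the full one. The far tin read 1.4 N, a little under the stated 0.16–0.20 kg (1.6–2.0 N) but clearly empty.
- **Order:** I lifted the left tin first and set it back in its place. The full tin then went to the tray, the far tin to the crate, and the left tin to the crate last.
- **Placing:** each tin was let go only at floor contact, with the tool 5 mm above its bench grasp height, which matches the 5 mm tray floor.
- **Last checks:** the final pictures show all three tins upright inside their containers. The other things on the bench and the purple look-alikes look unmoved, and the arm is clear.
- **Checks that failed or disagreed:**
  - In the top view the arm hid the near crate tin. That fit failed, so its place rests on the side view alone (within 3 mm).
  - Side-view colour fits were rough throughout. Angles were up to 15° off, and the crate's position differed by about 1 cm from the top view, so I used the top and wrist fits to place the tins.

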